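Feel a linear rail for its tightest spot

ROBOT

A 6-joint arm with a two-finger parallel gripper is mounted at the origin on the work surface; the furniture and walls round the work are solid. World frame = base frame: x ahead of the robot, y to its left, z up, the work surface at z = 0. Lengths are in m, angles in degrees, forces in N, time in s.
With the tool pointing down it reaches from about 0.375 to 0.9 m from the base axis. Payload 3.1 kg.
Tool frame: the origin (TCP) lies midway between the tips of the shut fingers; the grasp point (between the pads) lies bot.hold_point_z behind it (bot.hold_point_z is the distance from the TCP to the grasp point, in m); z points along the fingers, y is the direction in which the jaws open and shut (so a half turn about z gives the same grasp; the last joint's range is limited). The gripper opens to 87 mm and grips with 3 to 60 N. Pads are 19 mm wide; open, the fingers measure 117 mm over their backs; the gripper's body (75 mm by 190 mm) begins 51 mm behind the grasp point.
Start: joints at [62.309, 30.224, 82.088, -0, 67.689, -10.227], TCP at [0.188, 0.596, 0.223] pointing down, gripper open.
Joint ranges: [-176.69, 176.69], [-43.24, 126.21], [12.49, 139.97], [-82, 262], [0, 151.66], [-163.58, 163.58]. Speed limits (degrees/s): [159.86, 159.86, 180, 180, 180, 180].

INTERFACE

Orientations are given as a 3x3 rotation matrix whose columns are the frame's x, y, z axes.
In Python, from rig import bot, vision gives the robot as it stands.
- The arm moves only by the shell command python3 -m inch 'ROWS'. ROWS is JSON, a list of rows, each a list of 5 numbers: the finger opening in mm, from 0 to 87, then the shift along the tool's x, y, z in mm, then the turn about the tool's z in rad. In form: [[hand, dx, dy, dz, roll], ...]. A call has 1 to 8 rows; each row is the pose to reach, as a shift and turn from the pose measured when the call began, along the tool's axes at that moment; what a row does not reach only later rows make up. A row lasts 1/10 s, in which the tool goes at most 50 mm and 8.59 degrees, less where a joint would pass 70% of its speed; a pose out of reach is approached as far as the arm can. A call with a gripper value outside its range is refused whole. The fingers move at their own pace and stop on an object; the grip force is fixed at half the most. Time passes only in rows, so rows that repeat a pose let the fingers close. It gives the time, the measured TCP pose, the force and the opening at its end, in the units of the state.
- bot.read_state(): the state, without advancing time (a new reading comes with each control period).
- vision.capture(name): name is "scene" or "side" or "wrist"; returns (picture, depth): 384x512x3 uint8, red, green, blue; 384x512 float32, m along the optical axis (not along the pixel's ray), 0 where there is no reading.
- vision.camera_model(name): a dict with "intrinsics" (3x3 intrinsics, pixels), "dist" ([k1, k2, p1, p2, k3] as OpenCV has them; the pictures are not rectified), "camera_from_world" (4x4, takes a point from world to camera coordinates). Camera axes: x right, y down, z forward; pixel columns grow to the right and rows downward; lengths in m; the calibration is good to about 2 mm. A picture is of the moment at which its call begins: read the wrist's pose just before it. camera_model takes no time and is no camera call; for the wrist camera it gives the pose at the moment of the call.
- bot.hand_in(): hands the job in, once; it reports no verdict.
The state is a dict: "time_s": time; "joint_positions": joint angles; "qvel": joint speeds; "tau": joint torques, N m; "position": TCP position; "tcp_rot": TCP orientation; "force": force on the tool from outside, world axes, zero at the start; "moment": the same for the moment, N m; "opening": opening from 0.0 (shut) to 1.0 (fully open).
Only numpy, scipy, OpenCV 4.12 (cv2) and the standard library are available. Lean on these libraries where they do the work, as an engineer would, in place of code of your own. Each camera call takes 0.05 s, during which the arm holds its last target. There are 200 camera calls.

TASK

Check the linear rail on the bench for a sticky spot: slide its carriage until it presses gently on the blue rubber stop, then all the way across until it presses gently on the red one, feeling how hard it runs. Then park the carriage on the spot where it drags the most, let go of it, and leave the tin and the plane beside the rail and the mug where they stand.

Things in the scene. Friction and masses are not known exactly. Their poses are not given: they have to be found in the camera images.
- rail: aluminium rail (28 mm wide, 330 mm long, top 35 mm above the bench) on a plywood board 100 x 360 x 15 mm, fixed. Origin: centre of the board's underside. The carriage runs along its y axis. It has two hidden tight spots, one each side of the middle, centred 30 to 55 mm from it; which is on which side varies. On a spot drag rises over 9 mm, is level for 10 mm, falls over 9 mm.
- grip (a point): centre of the black upright grip on the carriage, 30 mm (rail's x) x 18 mm (rail's y) x 44 mm high, from 53 to 97 mm above the bench. It stands over the carriage's centre. Axes as the rail's.
- stop_blue: aluminium stop block, 16 mm along the rail, 56 mm high, fixed at one end of the rail (which end varies). It sits on the middle line of the rail. A blue rubber bumper stands out to 20 mm from its centre. Origin: at bench height under its centre. The carriage touches the bumper when its centre is 50 mm from this origin along the rail; the bumper then gives about 1 mm per 4 N and goes solid at 8 mm.
- stop_red: the same stop block with a red bumper, at the other end of the rail.
- screw_tin: bystander: grey round tin of screws, 86 mm across, 38 mm high, origin at the centre of its underside
- block_plane: bystander: block plane, black with a pale metal cap, 51 x 161 x 52 mm, origin at the centre of its underside
- mug_tea: bystander: spotted mug, 82 mm across, 91 mm high, origin at the centre of its underside
- carriage (a joint): the carriage: steel, 52 x 60 mm (60 along the rail), top 53 mm above the bench, green end plates, black grip on top. Value: position of the carriage along the rail's +y axis in m, 0 at the rail's middle. Pushing it takes about 2 N, on the light spot 4 to 6 N; on the level of the tight spot 8 to 12 N, and up to about 17 N while it climbs onto it. It stays where it is left, also on a spot.

How it is judged:
By the outcome, as a careful person would: the job done as asked, in the order asked, and still so for the second after the job is handed in, with the robot touching nothing.
It also fails if it takes over 61 s, if anything falls off the work surface, if the arm or the gripper's body presses on something with over 40 N, if the wrist force passes 120 N, or if a joint passes its speed limit or range.

## Working session

There is one attempt and no reset: what is moved stays moved. The work goes in short steps, Python scripts to look and compute and a shell command to move; the robot and the scene stay as the last step left them, time stands still between calls to the robot, and variables do not carry over. Pictures are saved under pics/ and viewed, about 8 in all and at most 12, crops included, and the job is handed in when it is done.

```bash
mkdir -p pics; cat > h.py <<'E'
from rig import bot, vision
import numpy as np, cv2
def snap(n,f):
    m=vision.camera_model(n); p,d=vision.capture(n)
    cv2.imwrite('pics/'+f+'.png',p[:,:,::-1]); np.savez('pics/'+f+'.npz',p=p,d=d,K=m['intrinsics'],D=np.array(m['dist']),T=m['camera_from_world'])
def world(f,u,v,z=None):
    a=np.load('pics/'+f+'.npz'); T=np.linalg.inv(a['T'])
    n=cv2.undistortPoints(np.array([[[u,v]]],float),a['K'],a['D'])[0,0]
    r=T[:3,:3]@np.array([n[0],n[1],1]); o=T[:3,3]
    s=float(a['d'][int(round(v)),int(round(u))]) if z is None else (z-o[2])/r[2]
    return (o+s*r).round(4)
E
python3 - <<'E'
from h import *
for n in ('scene','side','wrist'): snap(n,n+'0')
s=bot.read_state(); print(s, bot.hold_point_z)
a=[cv2.imread(f'pics/{n}0.png') for n in('scene','side')]
cv2.imwrite('pics/both.png',cv2.resize(np.hstack(a),(800,300)))
cv2.imwrite('pics/s.png',cv2.resize(a[0],(800,600)))
E
```

```text
{'time_s': 0.15, 'joint_positions': array([ 6.23093199e+01,  3.02665023e+01,  8.21406803e+01, -1.65023350e-04,
        6.76908742e+01, -1.02251926e+01]), 'qvel': array([-0.04848475, -0.23892903, -0.14273656, -0.03672758, -0.0569525 ,
       -0.00350006]), 'tau': array([ 5.16880100e-04, -4.40429664e+01, -1.76842421e+01,  6.33369782e-02,
        5.52469154e-02, -1.17118338e-04]), 'position': array([0.18725905, 0.59568   , 0.22179247]), 'tcp_rot': array([[-9.53898119e-01,  3.00129554e-01, -7.92930821e-04],
       [ 3.00130450e-01,  9.53896961e-01, -1.51664184e-03],
       [ 3.01185263e-04, -1.68470448e-03, -9.99998536e-01]]), 'force': array([ 0.12665003, -0.5437905 , -0.34174746]), 'moment': array([-0.0237715 ,  0.01424248, -0.04584888]), 'opening': 0.9990425238360526} 0.0187
```

View pics/s.png

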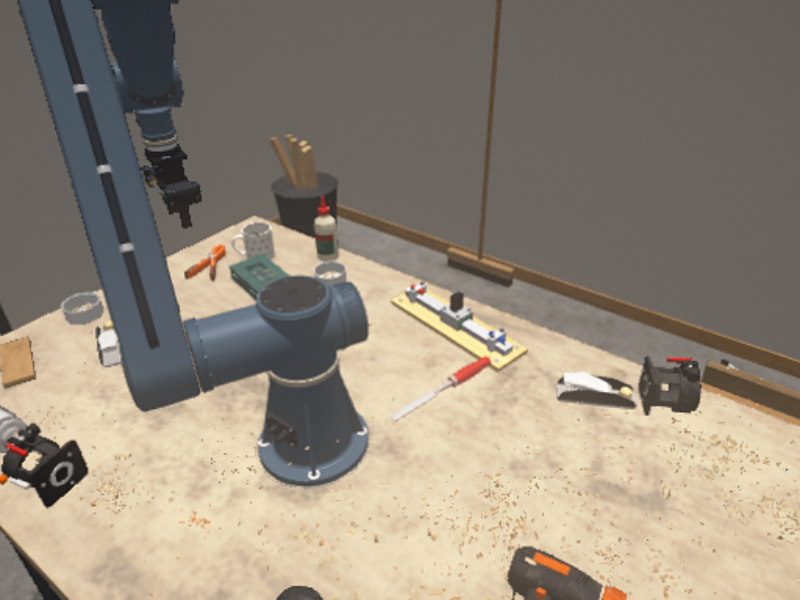

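View pics/side0.png

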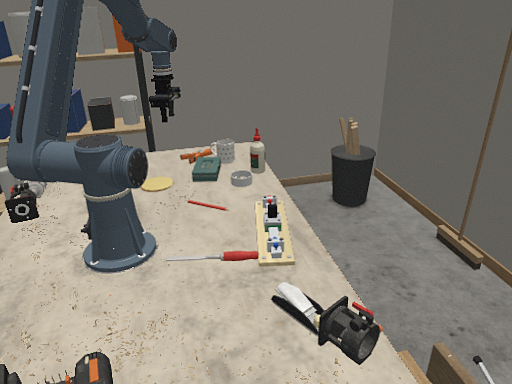

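The scene view shows the rail with its grip at about (458,300), the red stop near (417,290) and the blue stop near (500,338), in the 800-px picture. The side view shows the grip at (272,211), blue at (276,240) and red at (269,201).

```bash
python3 - <<'E'
from h import *
for n,c,w in (('scene',(245,170,345,240),100),('side',(245,185,305,275),60)):
    a=cv2.imread(f'pics/{n}0.png')[c[1]:c[3],c[0]:c[2]]
    cv2.imwrite(f'pics/{n}c.png',cv2.resize(a,None,fx=8 if n=='scene' else 6,fy=8 if n=='scene' else 6,interpolation=cv2.INTER_CUBIC))
for u,v in((292,191),(320,214),(267,184)): print(world('scene0',u,v))
for u,v in((272,211),(276,240),(269,200)): print('side',world('side0',u,v))
E
```

```text
[ 0.4548 -0.0283  0.0881]
[ 0.4415 -0.1541  0.049 ]
[0.4886 0.1084 0.0477]
side [ 0.4583 -0.0277  0.0767]
side [ 0.4371 -0.1476  0.0517]
side [0.4808 0.0942 0.0499]
```

View pics/scenec.png

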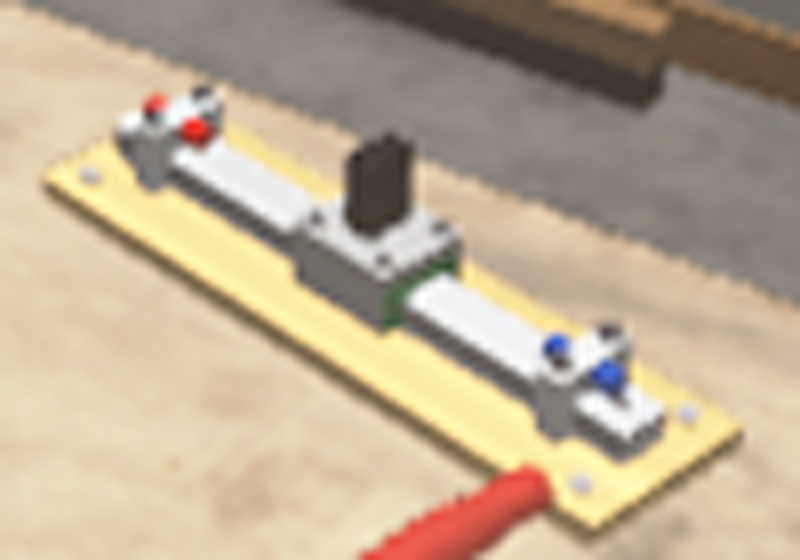

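The crop shows the rail: board corners at about (45,178), (592,527) and (740,430), grip centred near (380,185), red stop left, blue stop right.

```bash
python3 - <<'E'
from h import *
w=lambda u,v,z:world('scene0',245+(u+.5)/8-.5,170+(v+.5)/8-.5,z)
A,B,C=w(45,178,.015),w(592,525,.015),w(740,430,.015)
print(A,B,C,'c',(A+C)/2,np.linalg.norm(A-B),np.linalg.norm(B-C))
y=(A-B)/np.linalg.norm(A-B);print('yaw',np.degrees(np.arctan2(-y[0],y[1])))
print('griptop',w(380,140,.097))
# cloud of grip + rail dark pixels
for n in('scene0','side0'):
    a=np.load(f'pics/{n}.npz');P=[]
    for v in range(170,275):
        for u in range(240,350):
            if a['d'][v,u]>0:
                q=world(n,u,v)
                if .058<q[2]<.11 and abs(q[0]-.46)<.07 and abs(q[1])<.2: P.append(q)
    P=np.array(P);print(n,len(P),P.mean(0),P.min(0),P.max(0))
s=bot.read_state(); 
T=vision.camera_model('wrist')['camera_from_world'];print(np.linalg.inv(T)[:3],s['position'])
E
```

```text
[0.445  0.1586 0.015 ] [ 0.3768 -0.1884  0.015 ] [ 0.4697 -0.2086  0.015 ] c [ 0.45735 -0.025    0.015  ] 0.35363857255678427 0.0950707631188474
yaw -11.119286173907962
griptop [ 0.4649 -0.0216  0.097 ]
scene0 88 [ 0.45766818 -0.02763182  0.07848977] [ 0.4452 -0.0357  0.0582] [ 0.4764 -0.0124  0.0974]
side0 135 [ 0.45774519 -0.02452963  0.07939481] [ 0.4434 -0.0322  0.0581] [0.4973 0.1034 0.0981]
[[ 0.30028599  0.92655513  0.2265478   0.12530195]
 [ 0.95384704 -0.29118563 -0.07339453  0.61421427]
 [-0.00203662  0.2381313  -0.97123084  0.38331299]] [0.18725905 0.59568    0.22179247]
```

```bash
python3 - <<'E'
from h import *
for n,L in (('scene',[(323,200),(326,235),(331,268),(258,240),(265,270)]),):
    for u,v in L: print(u,v,world('scene0',u/1.5625,v/1.5625))
s=bot.read_state(); R=s['tcp_rot']
for t in ([.32,.28,.26],[.459,-.027,.20]): print((R.T@(np.array(t)-s['position'])*1000).round(1))
E
```

```text
323 200 [0.5321 0.4547 0.1744]
326 235 [0.5117 0.4356 0.0824]
331 268 [0.4737 0.3899 0.0114]
258 240 [0.3982 0.5862 0.0694]
265 270 [0.3349 0.4951 0.0368]
[-221.4 -261.4  -37.8]
[-446.1 -512.4   22.5]
```

```bash
python3 -m inch '[[87,-28,-33,-20,0],[87,-56,-66,-35,0],[87,-84,-98,-38,0],[87,-112,-130,-38,0],[87,-140,-163,-38,0],[87,-168,-196,-38,0],[87,-196,-228,-38,-0.05],[87,-221,-261,-38,-0.11]]'; python3 - <<'E'
from h import *
s=bot.read_state(); R=s['tcp_rot'];y=R[:,1]
print(s['time_s'],s['position'],np.degrees(np.arctan2(y[0],y[1])),s['force'])
print((R.T@(np.array([.459,-.027,.20])-s['position'])*1000).round(1))
E
```

```text
time_s: 0.95
position: [0.3204, 0.2789, 0.2602]
tcp_rot: [[-0.982, 0.191, -0.0], [0.191, 0.982, -0.001], [-0.0, -0.001, -1.0]]
force: [-0.3, -0.4, -0.9]
opening: 0.998
0.95 [0.32036077 0.27888619 0.26018948] 11.01938592987053 [-0.2814085  -0.39522458 -0.91451687]
[-194.5 -273.7   60.6]
```

```bash
python3 -m inch '[[60,-24,-34,0,0],[60,-48,-68,0,0],[60,-73,-103,8,0],[60,-97,-137,20,0],[60,-121,-171,30,0],[60,-146,-205,40,0],[60,-170,-240,50,0],[60,-194,-274,60,0]]'; python3 - <<'E'
from h import *
snap('wrist','w1'); a=cv2.imread('pics/w1.png'); cv2.imwrite('pics/w1b.png',cv2.resize(a,(800,600)))
s=bot.read_state();print(s['time_s'],s['position'],s['force'])
E
```

```text
time_s: 1.75
position: [0.4588, -0.029, 0.2001]
tcp_rot: [[-0.981, 0.192, -0.0], [0.192, 0.981, -0.001], [-0.0, -0.001, -1.0]]
force: [1.4, -0.1, -0.2]
opening: 0.688
1.8 [ 0.46286426 -0.03469869  0.19930143] [ 3.27956274 -2.4424293  -1.05390858]
```

View pics/w1b.png

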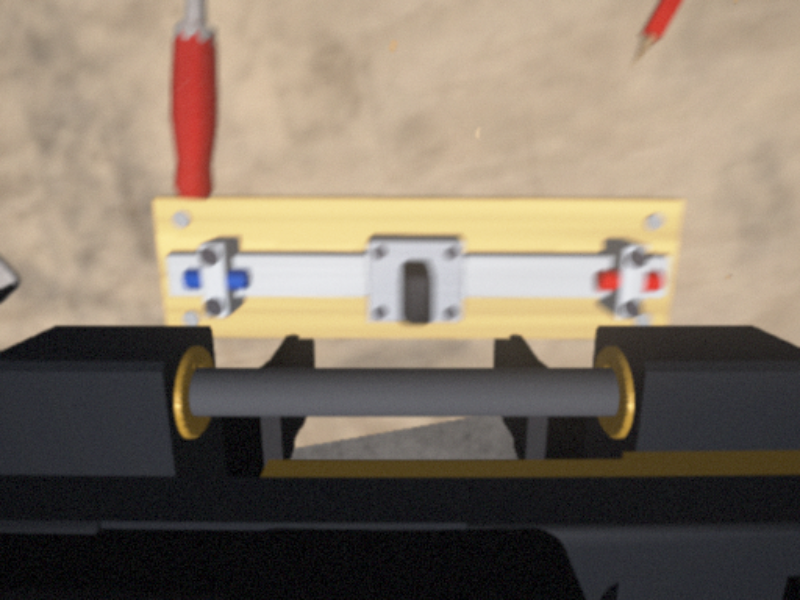

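The wrist view shows the rail aligned with the jaws; grip top about (416,272), carriage (369–463, 237–322), blue stop (217,278), red (630,278). The arm was still settling, so I retake it settled.

```bash
python3 -m inch '[[60,0,0,0,0],[60,0,0,0,0]]' >/dev/null; python3 - <<'E'
from h import *
s=bot.read_state();snap('wrist','w2'); a=cv2.imread('pics/w2.png')[110:230,80:450]; cv2.imwrite('pics/w2b.png',cv2.resize(a,(740,240),interpolation=cv2.INTER_CUBIC))
print(s['time_s'],s['position'],s['force'],s['tcp_rot'][:,1])
E
```

```text
2.0 [ 0.46282917 -0.03507465  0.19901237] [-0.08852233  0.29547769  0.55651456] [ 0.19519904  0.98074983 -0.00520525]
```

View pics/w2b.png

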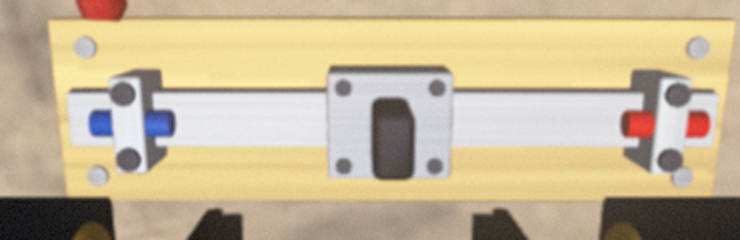

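```bash
python3 - <<'E'
from h import *
w=lambda u,v,z:world('w2',80+(u+.5)/2-.5,110+(v+.5)/2-.5,z)
P=[w(u,v,.053) for u,v in((328,73),(451,73),(451,178),(328,178))]
c=np.mean(P,0);print('plate',c,np.linalg.norm(P[0]-P[1]),np.linalg.norm(P[1]-P[2]))
S=[w(u,v,.035) for u,v in ((68,90),(717,92),(715,149),(72,146))];print('railends',S,np.mean(S,0))
b=w((112+140)/2,(77+172)/2-1,.056);r=w((657+688)/2,(78+174)/2,.056);print('stops',b,r)
B=[w(*p,.015) for p in((49,20),(733,20),(712,199),(66,199))];m=np.mean(B,0);print('board',m,B)
y=(r-b)/np.linalg.norm(r-b);yb=(B[1]-B[0]);print('yaw',np.degrees(np.arctan2(y[0],y[1])),np.degrees(np.arctan2(yb[0],yb[1])))
print('along stops',[(q-m)@y for q in(b,r,c)])
s=bot.read_state();R=s['tcp_rot'];print((R.T@(c-s['position'])*1000),s['position'])
E
```

```text
plate [ 0.46215  -0.021175  0.053   ] 0.05748191019790487 0.05116141123933154
railends [array([ 0.4161, -0.1758,  0.035 ]), array([0.4803, 0.1432, 0.035 ]), array([0.5097, 0.1402, 0.035 ]), array([ 0.4442, -0.1825,  0.035 ])] [ 0.462575 -0.018725  0.035   ]
stops [ 0.4358 -0.1435  0.056 ] [0.4873 0.1105 0.056 ]
board [ 0.46235 -0.0195   0.015  ] [array([ 0.38  , -0.1842,  0.015 ]), array([0.4492, 0.1642, 0.015 ]), array([0.5448, 0.1467, 0.015 ]), array([ 0.4754, -0.2047,  0.015 ])]
yaw 11.461680305580968 11.234010549136801
along stops [np.float64(-0.12680298731771392), np.float64(0.13236539424145694), np.float64(-0.0016813393569790579)]
[  3.24013385  13.44935827 146.11391181] [ 0.46230568 -0.03418225  0.19918976]
```

```bash
python3 -m inch '[[60,2,7,20,0],[60,2,13,45,0],[60,2,13,70,0],[60,2,13,95,0],[60,2,13,115,0],[60,2,13,130,0],[60,2,13,137,0],[60,2,13,137,0]]'; python3 - <<'E'
from h import *
s=bot.read_state();print(s['time_s'],s['position'],s['force'],s['tcp_rot'][:,1]);snap('wrist','w3'); a=cv2.imread('pics/w3.png');cv2.imwrite('pics/w3b.png',a)
E
```

```text
time_s: 2.85
position: [0.4625, -0.0206, 0.0618]
tcp_rot: [[-0.981, 0.192, 0.001], [0.192, 0.981, -0.005], [-0.002, -0.005, -1.0]]
force: [-1.0, 0.1, -0.1]
opening: 0.692
2.85 [ 0.46246645 -0.02059649  0.06184736] [-1.00857832  0.13005699 -0.09793214] [ 0.19236169  0.98131294 -0.00467881]
```

View pics/w3b.png

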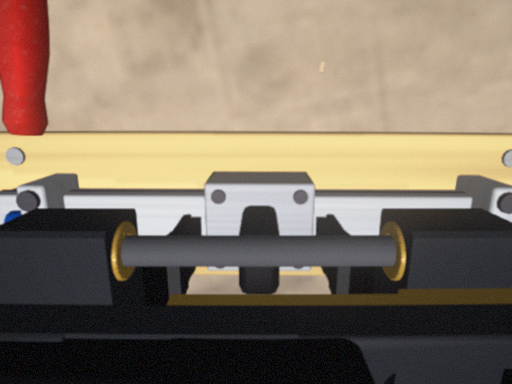

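The grip at (260,250) is centred between the fingers (~190 and ~330). I'll close on it.

```bash
python3 -m inch '[[30,0,0,0,0],[15,0,0,0,0],[8,0,0,0,0],[8,0,0,0,0],[8,0,0,0,0],[8,0,0,0,0]]'
```

```text
time_s: 3.5
position: [0.463, -0.021, 0.0625]
tcp_rot: [[-0.981, 0.193, 0.003], [0.193, 0.981, -0.005], [-0.004, -0.005, -1.0]]
force: [0.6, -0.3, 0.1]
opening: 0.227
```

Gripped. Now feel towards blue (tool −y).

```bash
cat > f.py <<'E'
# state only: position along the rail (mm from start estimate) and force along/across
from rig import bot
import numpy as np
s=bot.read_state(); e=np.array([.1951,.9808,0]); x=np.array([.9808,-.1951,0])
print(f"{s['time_s']:.2f} s={1000*e@(s['position']-[.4625,-.0195,0]):.1f} x={1000*x@(s['position']-[.4625,-.0195,0]):.1f} z={1000*s['position'][2]:.1f} f={e@s['force']:.1f} fx={x@s['force']:.1f} fz={s['force'][2]:.1f} op={87*s['opening']:.1f}")
E
r(){ tee -a log.txt >/dev/null; python3 f.py; }
python3 f.py
python3 -m inch '[[8,0,-1.5,0,0],[8,0,-3,0,0]]'|r
python3 -m inch '[[8,0,-1.5,0,0],[8,0,-3,0,0]]'|r
python3 -m inch '[[8,0,-1.5,0,0],[8,0,-3,0,0]]'|r
python3 -m inch '[[8,0,-1.5,0,0],[8,0,-3,0,0]]'|r
python3 -m inch '[[8,0,-1.5,0,0],[8,0,-3,0,0]]'|r
```

```text
3.50 s=-1.4 x=0.8 z=62.5 f=-0.1 fx=0.6 fz=0.1 op=19.8
3.70 s=-4.3 x=0.8 z=62.5 f=1.9 fx=1.3 fz=0.5 op=17.5
3.90 s=-7.3 x=0.8 z=62.5 f=2.2 fx=0.3 fz=0.5 op=17.8
4.10 s=-10.5 x=0.8 z=62.5 f=2.5 fx=-0.7 fz=-0.2 op=17.9
4.30 s=-13.6 x=0.8 z=62.4 f=1.3 fx=-0.2 fz=0.1 op=17.7
4.50 s=-16.8 x=0.8 z=62.4 f=2.1 fx=-0.9 fz=-0.1 op=17.9
```

Works well: about 2 N of drag. Continuing.

```bash
r(){ tee -a log.txt >/dev/null; python3 f.py; }
python3 -m inch '[[8,0,-1.5,0,0],[8,0,-3,0,0]]'|r
python3 -m inch '[[8,0,-1.5,0,0],[8,0,-3,0,0]]'|r
python3 -m inch '[[8,0,-1.5,0,0],[8,0,-3,0,0]]'|r
python3 -m inch '[[8,0,-1.5,0,0],[8,0,-3,0,0]]'|r
python3 -m inch '[[8,0,-1.5,0,0],[8,0,-3,0,0]]'|r
python3 -m inch '[[8,0,-1.5,0,0],[8,0,-3,0,0]]'|r
python3 -m inch '[[8,0,-1.5,0,0],[8,0,-3,0,0]]'|r
python3 -m inch '[[8,0,-1.5,0,0],[8,0,-3,0,0]]'|r
python3 -m inch '[[8,0,-1.5,0,0],[8,0,-3,0,0]]'|r
python3 -m inch '[[8,0,-1.5,0,0],[8,0,-3,0,0]]'|r
python3 -m inch '[[8,0,-1.5,0,0],[8,0,-3,0,0]]'|r
python3 -m inch '[[8,0,-1.5,0,0],[8,0,-3,0,0]]'|r
python3 -m inch '[[8,0,-1.5,0,0],[8,0,-3,0,0]]'|r
python3 -m inch '[[8,0,-1.5,0,0],[8,0,-3,0,0]]'|r
python3 -m inch '[[8,0,-1.5,0,0],[8,0,-3,0,0]]'|r
python3 -m inch '[[8,0,-1.5,0,0],[8,0,-3,0,0]]'|r
```

```text
4.70 s=-19.9 x=0.8 z=62.5 f=1.2 fx=-0.5 fz=-0.3 op=18.3
4.90 s=-23.0 x=0.8 z=62.5 f=1.3 fx=-0.0 fz=0.2 op=17.8
5.10 s=-26.2 x=0.8 z=62.5 f=2.3 fx=0.5 fz=0.1 op=17.6
5.30 s=-29.3 x=0.8 z=62.5 f=2.2 fx=-0.0 fz=-0.3 op=17.4
5.50 s=-32.4 x=0.8 z=62.5 f=2.1 fx=-0.1 fz=0.5 op=17.8
5.70 s=-35.5 x=0.8 z=62.5 f=3.9 fx=1.2 fz=0.2 op=17.8
5.90 s=-38.0 x=0.8 z=62.5 f=6.6 fx=1.0 fz=0.1 op=17.4
6.10 s=-40.3 x=0.8 z=62.5 f=7.1 fx=1.1 fz=-0.0 op=17.7
6.30 s=-42.5 x=0.8 z=62.5 f=6.8 fx=1.5 fz=-0.1 op=17.3
6.50 s=-45.1 x=0.8 z=62.5 f=7.1 fx=1.5 fz=0.5 op=17.9
6.70 s=-47.7 x=0.8 z=62.5 f=6.8 fx=1.0 fz=-1.1 op=17.5
6.90 s=-50.4 x=0.8 z=62.5 f=7.6 fx=1.4 fz=-0.4 op=17.9
7.10 s=-53.1 x=0.8 z=62.5 f=5.3 fx=1.1 fz=-0.1 op=17.9
7.30 s=-56.3 x=0.8 z=62.5 f=2.1 fx=0.9 fz=-0.4 op=18.2
7.50 s=-59.6 x=0.8 z=62.5 f=1.5 fx=0.4 fz=-0.2 op=18.0
7.70 s=-62.9 x=0.8 z=62.5 f=2.5 fx=1.2 fz=-1.0 op=17.5
```

```bash
r(){ tee -a log.txt >/dev/null; python3 f.py; }
python3 -m inch '[[8,0,-1.5,0,0],[8,0,-3,0,0]]'|r
python3 -m inch '[[8,0,-1.5,0,0],[8,0,-3,0,0]]'|r
python3 -m inch '[[8,0,-1.5,0,0],[8,0,-3,0,0]]'|r
python3 -m inch '[[8,0,-1.5,0,0],[8,0,-3,0,0]]'|r
python3 -m inch '[[8,0,-1,0,0],[8,0,-1.5,0,0]]'|r
python3 -m inch '[[8,0,-1,0,0],[8,0,-1.5,0,0]]'|r
```

```text
7.90 s=-66.2 x=0.8 z=62.5 f=1.3 fx=0.7 fz=-0.1 op=17.7
8.10 s=-69.4 x=0.8 z=62.5 f=1.7 fx=-0.9 fz=-0.4 op=17.8
8.30 s=-72.5 x=0.8 z=62.5 f=1.3 fx=0.6 fz=0.1 op=17.6
8.50 s=-75.7 x=0.8 z=62.5 f=2.3 fx=0.1 fz=-0.8 op=18.0
8.70 s=-77.3 x=0.8 z=62.5 f=1.2 fx=-0.3 fz=-0.7 op=17.6
8.90 s=-78.3 x=0.8 z=62.5 f=6.2 fx=1.5 fz=-1.3 op=17.4
```

```bash
r(){ tee -a log.txt >/dev/null; python3 f.py; }
python3 -m inch '[[8,0,-1,0,0],[8,0,-1.5,0,0]]'|r
python3 -m inch '[[8,0,-0.8,0,0],[8,0,-0.8,0,0]]'|r
```

```text
9.10 s=-78.9 x=0.8 z=62.5 f=7.7 fx=1.7 fz=0.8 op=17.5
9.30 s=-78.9 x=0.7 z=62.5 f=7.1 fx=1.3 fz=-0.1 op=17.7
```

```bash
r(){ tee -a log.txt >/dev/null; python3 f.py; }
python3 -m inch '[[8,0,-1.5,0,0],[8,0,-2,0,0],[8,0,-2,0,0]]'|r
for i in 1; do python3 -m inch '[[8,0,1.5,0,0],[8,0,3,0,0]]'|r; done
python3 -m inch '[[8,0,1.5,0,0],[8,0,3,0,0],[8,0,5.5,0,0],[8,0,8,0,0]]'|r
python3 -m inch '[[8,0,2,0,0],[8,0,4,0,0]]'|r
python3 -m inch '[[8,0,1.5,0,0],[8,0,3,0,0]]'|r
python3 -m inch '[[8,0,1.5,0,0],[8,0,3,0,0]]'|r
python3 -m inch '[[8,0,1.5,0,0],[8,0,3,0,0]]'|r
python3 -m inch '[[8,0,1.5,0,0],[8,0,3,0,0]]'|r
python3 -m inch '[[8,0,1.5,0,0],[8,0,3,0,0]]'|r
python3 -m inch '[[8,0,1.5,0,0],[8,0,3,0,0]]'|r
python3 -m inch '[[8,0,1.5,0,0],[8,0,3,0,0]]'|r
python3 -m inch '[[8,0,1.5,0,0],[8,0,3,0,0]]'|r
python3 -m inch '[[8,0,1.5,0,0],[8,0,3,0,0]]'|r
python3 -m inch '[[8,0,1.5,0,0],[8,0,3,0,0]]'|r
python3 -m inch '[[8,0,1.5,0,0],[8,0,3,0,0]]'|r
python3 -m inch '[[8,0,1.5,0,0],[8,0,3,0,0]]'|r
python3 -m inch '[[8,0,1.5,0,0],[8,0,3,0,0]]'|r
python3 -m inch '[[8,0,1.5,0,0],[8,0,3,0,0]]'|r
```

```text
9.60 s=-79.6 x=0.8 z=62.4 f=9.6 fx=2.4 fz=-0.7 op=17.6
9.80 s=-76.8 x=0.8 z=62.4 f=-2.4 fx=0.3 fz=-0.7 op=17.6
10.20 s=-68.9 x=0.8 z=62.4 f=-2.5 fx=0.7 fz=-0.1 op=18.2
10.40 s=-64.8 x=0.8 z=62.4 f=-2.1 fx=0.2 fz=-1.4 op=17.9
10.60 s=-61.6 x=0.8 z=62.4 f=-1.7 fx=-0.6 fz=-1.6 op=17.8
10.80 s=-59.0 x=0.8 z=62.5 f=-6.1 fx=-1.4 fz=-1.2 op=17.7
11.00 s=-56.6 x=0.8 z=62.4 f=-7.2 fx=-1.0 fz=-0.9 op=17.8
11.20 s=-54.4 x=0.8 z=62.5 f=-7.4 fx=-1.5 fz=-1.5 op=17.6
11.40 s=-52.0 x=0.8 z=62.5 f=-6.1 fx=-0.4 fz=-1.7 op=17.8
11.60 s=-49.5 x=0.8 z=62.5 f=-6.8 fx=-0.8 fz=-1.4 op=17.5
11.80 s=-47.0 x=0.8 z=62.5 f=-5.9 fx=-1.4 fz=-1.6 op=17.9
12.00 s=-44.4 x=0.8 z=62.5 f=-5.1 fx=-0.5 fz=-1.6 op=17.9
12.20 s=-41.4 x=0.8 z=62.5 f=-2.3 fx=-0.4 fz=-1.2 op=18.0
12.40 s=-38.2 x=0.8 z=62.4 f=-1.9 fx=0.3 fz=-1.5 op=18.0
12.60 s=-34.8 x=0.8 z=62.4 f=-1.8 fx=-0.5 fz=-1.3 op=18.0
12.80 s=-31.5 x=0.8 z=62.4 f=-1.8 fx=-0.3 fz=-1.2 op=18.1
13.00 s=-28.3 x=0.8 z=62.4 f=-1.6 fx=-0.5 fz=-0.7 op=17.7
13.20 s=-25.1 x=0.8 z=62.4 f=-0.9 fx=0.4 fz=-0.9 op=17.6
```

```bash
r(){ tee -a log.txt >/dev/null; python3 f.py; }
python3 -m inch '[[8,0,2,0,0],[8,0,5,0,0],[8,0,8,0,0],[8,0,11,0,0],[8,0,14,0,0]]'|r
python3 -m inch '[[8,0,3,0,0],[8,0,6,0,0],[8,0,9,0,0],[8,0,12,0,0],[8,0,15,0,0]]'|r
python3 -m inch '[[8,0,2,0,0],[8,0,5,0,0],[8,0,8,0,0],[8,0,11,0,0],[8,0,14,0,0]]'|r
python3 -m inch '[[8,0,1.5,0,0],[8,0,3,0,0]]'|r
python3 -m inch '[[8,0,1.5,0,0],[8,0,3,0,0]]'|r
python3 -m inch '[[8,0,1.5,0,0],[8,0,3,0,0]]'|r
python3 -m inch '[[8,0,1.5,0,0],[8,0,3,0,0]]'|r
python3 -m inch '[[8,0,1.5,0,0],[8,0,3,0,0]]'|r
python3 -m inch '[[8,0,1.5,0,0],[8,0,3,0,0]]'|r
python3 -m inch '[[8,0,1.5,0,0],[8,0,3,0,0]]'|r
python3 -m inch '[[8,0,1.5,0,0],[8,0,3,0,0]]'|r
python3 -m inch '[[8,0,1.5,0,0],[8,0,3,0,0]]'|r
python3 -m inch '[[8,0,1.5,0,0],[8,0,3,0,0]]'|r
```

```text
13.70 s=-10.8 x=0.8 z=62.4 f=-1.7 fx=-0.6 fz=-1.2 op=17.7
14.20 s=4.4 x=0.8 z=62.4 f=-0.9 fx=-0.2 fz=-1.5 op=17.9
14.70 s=18.7 x=0.8 z=62.4 f=-1.7 fx=-0.6 fz=-0.9 op=17.6
14.90 s=21.9 x=0.8 z=62.5 f=-2.0 fx=0.7 fz=0.4 op=17.6
15.10 s=25.0 x=0.8 z=62.4 f=-2.5 fx=0.4 fz=-1.0 op=17.9
15.30 s=28.1 x=0.8 z=62.4 f=-1.4 fx=0.2 fz=-1.2 op=18.0
15.50 s=31.2 x=0.8 z=62.5 f=-2.3 fx=0.0 fz=-1.3 op=18.0
15.70 s=34.3 x=0.8 z=62.4 f=-1.9 fx=-0.1 fz=-0.4 op=17.4
15.90 s=37.4 x=0.8 z=62.5 f=-2.8 fx=-0.6 fz=0.2 op=17.5
16.10 s=40.3 x=0.8 z=62.5 f=-3.5 fx=0.2 fz=-0.7 op=17.8
16.30 s=43.3 x=0.8 z=62.4 f=-3.1 fx=1.1 fz=-0.2 op=17.9
16.50 s=46.4 x=0.9 z=62.5 f=-2.7 fx=0.5 fz=-1.3 op=17.6
16.70 s=49.5 x=0.8 z=62.4 f=-2.3 fx=-0.1 fz=-0.4 op=17.7
```

```bash
r(){ tee -a log.txt >/dev/null; python3 f.py; }
python3 -m inch '[[8,0,1.5,0,0],[8,0,3,0,0]]'|r
python3 -m inch '[[8,0,1.5,0,0],[8,0,3,0,0]]'|r
python3 -m inch '[[8,0,1.5,0,0],[8,0,3,0,0]]'|r
python3 -m inch '[[8,0,1.5,0,0],[8,0,3,0,0]]'|r
python3 -m inch '[[8,0,1.5,0,0],[8,0,3,0,0]]'|r
python3 -m inch '[[8,0,1.5,0,0],[8,0,3,0,0]]'|r
python3 -m inch '[[8,0,1.5,0,0],[8,0,3,0,0]]'|r
python3 -m inch '[[8,0,1.5,0,0],[8,0,3,0,0]]'|r
python3 -m inch '[[8,0,1.5,0,0],[8,0,3,0,0]]'|r
```

```text
16.90 s=52.7 x=0.8 z=62.4 f=-3.1 fx=-0.1 fz=0.7 op=17.7
17.10 s=55.9 x=0.8 z=62.5 f=-3.2 fx=-0.2 fz=0.0 op=17.9
17.30 s=59.2 x=0.8 z=62.4 f=-1.5 fx=0.7 fz=-0.2 op=17.5
17.50 s=62.5 x=0.9 z=62.4 f=-0.9 fx=0.1 fz=0.2 op=17.8
17.70 s=65.7 x=0.8 z=62.4 f=-2.2 fx=0.1 fz=-0.5 op=17.4
17.90 s=68.9 x=0.8 z=62.4 f=-2.0 fx=1.6 fz=-0.8 op=18.0
18.10 s=72.0 x=0.9 z=62.5 f=-1.4 fx=1.3 fz=-0.5 op=17.9
18.30 s=75.2 x=0.8 z=62.4 f=-1.9 fx=-0.0 fz=-0.7 op=17.5
18.50 s=78.3 x=0.9 z=62.4 f=-1.8 fx=-0.3 fz=-0.0 op=17.9
```

```bash
r(){ tee -a log.txt >/dev/null; python3 f.py; }
python3 -m inch '[[8,0,1,0,0],[8,0,2,0,0]]'|r
python3 -m inch '[[8,0,1,0,0],[8,0,1.5,0,0]]'|r
python3 -m inch '[[8,0,1,0,0],[8,0,1.5,0,0]]'|r
python3 -m inch '[[8,0,1,0,0],[8,0,1.5,0,0]]'|r
```

```text
18.70 s=80.4 x=0.9 z=62.4 f=-1.0 fx=0.6 fz=-0.1 op=17.6
18.90 s=82.0 x=0.8 z=62.4 f=-1.9 fx=0.5 fz=-0.3 op=17.8
19.10 s=83.6 x=0.9 z=62.5 f=-2.1 fx=-0.2 fz=0.4 op=18.1
19.30 s=85.2 x=0.9 z=62.4 f=-1.1 fx=1.1 fz=-0.2 op=17.8
```

```bash
r(){ tee -a log.txt >/dev/null; python3 f.py; }
python3 -m inch '[[8,0,1,0,0],[8,0,1.5,0,0]]'|r
python3 -m inch '[[8,0,1,0,0],[8,0,1.5,0,0]]'|r
python3 -m inch '[[8,0,1,0,0],[8,0,1.5,0,0]]'|r
```

```text
19.50 s=86.3 x=0.9 z=62.5 f=-5.6 fx=0.5 fz=-0.6 op=17.9
19.70 s=87.1 x=0.9 z=62.4 f=-7.7 fx=1.8 fz=1.0 op=18.0
19.90 s=87.5 x=0.8 z=62.4 f=-10.3 fx=-0.2 fz=-0.2 op=17.7
```

Blue stop contact is at about −77.5 and red at +85.5, so the middle is near +4. The tight spot is on the blue side, centred near −48 from both passes (7 N, against 3 N on the red side). I'll return to it and take the last part slowly.

```bash
r(){ tee -a log.txt >/dev/null; python3 f.py; }
python3 -m inch '[[8,0,-3,0,0],[8,0,-8,0,0],[8,0,-14,0,0],[8,0,-20,0,0],[8,0,-26,0,0],[8,0,-32,0,0],[8,0,-37,0,0],[8,0,-40,0,0]]'|r
python3 -m inch '[[8,0,-3,0,0],[8,0,-8,0,0],[8,0,-14,0,0],[8,0,-20,0,0],[8,0,-26,0,0],[8,0,-32,0,0],[8,0,-37,0,0],[8,0,-40,0,0]]'|r
python3 -m inch '[[8,0,-3,0,0],[8,0,-8,0,0],[8,0,-14,0,0],[8,0,-20,0,0],[8,0,-24,0,0],[8,0,-28,0,0],[8,0,-30,0,0]]'|r
```

```text
20.70 s=47.1 x=0.8 z=62.5 f=3.5 fx=1.0 fz=-5.3 op=18.2
21.50 s=6.5 x=0.8 z=62.5 f=1.4 fx=0.0 fz=-7.0 op=18.2
22.20 s=-24.0 x=0.8 z=62.5 f=2.1 fx=1.7 fz=-8.9 op=17.7
```

```bash
r(){ tee -a log.txt >/dev/null; python3 f.py; }
python3 -m inch '[[8,0,-1,0,0],[8,0,-2,0,0]]'|r
python3 -m inch '[[8,0,-1,0,0],[8,0,-2,0,0]]'|r
python3 -m inch '[[8,0,-1,0,0],[8,0,-2,0,0]]'|r
python3 -m inch '[[8,0,-1,0,0],[8,0,-2,0,0]]'|r
python3 -m inch '[[8,0,-1,0,0],[8,0,-2,0,0]]'|r
python3 -m inch '[[8,0,-1,0,0],[8,0,-2,0,0]]'|r
python3 -m inch '[[8,0,-1,0,0],[8,0,-2,0,0]]'|r
python3 -m inch '[[8,0,-1,0,0],[8,0,-2,0,0]]'|r
```

```text
22.40 s=-26.1 x=0.8 z=62.5 f=1.2 fx=1.9 fz=-8.2 op=17.9
22.60 s=-28.0 x=0.8 z=62.5 f=1.3 fx=2.0 fz=-7.7 op=17.9
22.80 s=-30.1 x=0.8 z=62.5 f=1.4 fx=1.9 fz=-8.1 op=18.0
23.00 s=-32.1 x=0.8 z=62.5 f=0.5 fx=1.4 fz=-8.6 op=18.1
23.20 s=-34.2 x=0.8 z=62.5 f=1.5 fx=2.1 fz=-8.8 op=17.6
23.40 s=-36.0 x=0.8 z=62.5 f=3.5 fx=1.5 fz=-8.5 op=17.7
23.60 s=-37.6 x=0.8 z=62.5 f=5.9 fx=2.1 fz=-8.1 op=17.7
23.80 s=-39.0 x=0.7 z=62.5 f=6.7 fx=3.0 fz=-6.8 op=17.7
```

```bash
r(){ tee -a log.txt >/dev/null; python3 f.py; }
python3 -m inch '[[8,0,-1,0,0],[8,0,-2,0,0]]'|r
python3 -m inch '[[8,0,-1,0,0],[8,0,-2,0,0]]'|r
python3 -m inch '[[8,0,-1,0,0],[8,0,-2,0,0]]'|r
python3 -m inch '[[8,0,-1,0,0],[8,0,-2,0,0]]'|r
python3 -m inch '[[8,0,-1,0,0],[8,0,-2,0,0]]'|r
python3 -m inch '[[8,0,-1,0,0],[8,0,-2,0,0]]'|r
python3 -m inch '[[8,0,-1,0,0],[8,0,-2,0,0]]'|r
python3 -m inch '[[8,0,-1,0,0],[8,0,-2,0,0]]'|r
python3 -m inch '[[8,0,-1,0,0],[8,0,-2,0,0]]'|r
python3 -m inch '[[8,0,-1,0,0],[8,0,-2,0,0]]'|r
python3 -m inch '[[8,0,-1,0,0],[8,0,-2,0,0]]'|r
python3 -m inch '[[8,0,-1,0,0],[8,0,-2,0,0]]'|r
python3 -m inch '[[8,0,-1,0,0],[8,0,-2,0,0]]'|r
```

```text
24.00 s=-40.3 x=0.8 z=62.5 f=7.0 fx=2.6 fz=-7.9 op=17.8
24.20 s=-41.5 x=0.7 z=62.5 f=7.0 fx=2.8 fz=-8.9 op=18.1
24.40 s=-42.9 x=0.8 z=62.5 f=6.4 fx=2.7 fz=-8.9 op=17.9
24.60 s=-44.4 x=0.7 z=62.5 f=5.1 fx=2.1 fz=-7.8 op=17.7
24.80 s=-46.0 x=0.8 z=62.5 f=5.3 fx=1.9 fz=-8.3 op=17.7
25.00 s=-47.6 x=0.8 z=62.5 f=6.1 fx=2.3 fz=-7.9 op=17.9
25.20 s=-49.2 x=0.8 z=62.5 f=5.5 fx=2.6 fz=-8.3 op=17.5
25.40 s=-50.8 x=0.8 z=62.5 f=6.0 fx=0.9 fz=-7.4 op=17.7
25.60 s=-52.5 x=0.8 z=62.5 f=4.3 fx=2.9 fz=-9.2 op=18.1
25.80 s=-54.5 x=0.8 z=62.5 f=2.9 fx=1.4 fz=-7.4 op=17.5
26.00 s=-56.7 x=0.8 z=62.5 f=2.7 fx=2.2 fz=-7.7 op=17.7
26.20 s=-58.9 x=0.8 z=62.5 f=2.8 fx=2.0 fz=-8.3 op=17.8
26.40 s=-61.1 x=0.8 z=62.5 f=1.8 fx=2.2 fz=-8.3 op=17.7
```

```bash
r(){ tee -a log.txt >/dev/null; python3 f.py; }
python3 -m inch '[[8,0,1.5,0,0],[8,0,3,0,0]]'|r
python3 -m inch '[[8,0,1.5,0,0],[8,0,3,0,0]]'|r
python3 -m inch '[[8,0,1.5,0,0],[8,0,3,0,0]]'|r
python3 -m inch '[[8,0,1.5,0,0],[8,0,3,0,0]]'|r
python3 -m inch '[[8,0,1,0,0],[8,0,2,0,0]]'|r
python3 -m inch '[[8,0,1,0,0],[8,0,2,0,0]]'|r
```

```text
26.60 s=-59.1 x=0.8 z=62.5 f=-4.7 fx=0.3 fz=-7.7 op=17.5
26.80 s=-56.9 x=0.8 z=62.5 f=-8.0 fx=0.1 fz=-8.1 op=17.9
27.00 s=-54.8 x=0.8 z=62.5 f=-7.2 fx=-0.6 fz=-9.0 op=17.6
27.20 s=-52.6 x=0.8 z=62.5 f=-5.9 fx=0.1 fz=-8.3 op=18.1
27.40 s=-51.0 x=0.8 z=62.5 f=-6.8 fx=0.7 fz=-8.2 op=17.6
27.60 s=-49.4 x=0.8 z=62.5 f=-6.1 fx=0.6 fz=-8.0 op=18.0
```

```bash
r(){ tee -a log.txt >/dev/null; python3 f.py; }
python3 -m inch '[[8,0,1,0,0],[8,0,1.6,0,0]]'|r
python3 -m inch '[[8,0,0,0,0],[8,0,0,0,0]]'|r
python3 -m inch '[[8,0,-0.2,0,0],[8,0,-0.2,0,0]]'|r
```

```text
27.80 s=-48.1 x=0.8 z=62.5 f=-5.5 fx=0.5 fz=-8.2 op=18.0
28.00 s=-47.8 x=0.8 z=62.5 f=-1.0 fx=0.5 fz=-8.5 op=18.0
28.20 s=-47.7 x=0.8 z=62.5 f=-1.7 fx=1.7 fz=-7.8 op=17.7
```

Parked at −48 with the load relaxed. Open, check, then lift.

```bash
r(){ tee -a log.txt >/dev/null; python3 f.py; }
python3 -m inch '[[30,0,0,0,0],[45,0,0,0,0],[50,0,0,0,0],[50,0,0,0,0],[50,0,0,0,0],[50,0,0,0,0]]'|r
python3 -m inch '[[50,0,0,-4,0],[50,0,0,-12,0],[50,0,0,-25,0],[50,0,0,-45,0],[50,0,0,-70,0],[50,0,0,-100,0],[50,0,0,-130,0],[50,0,0,-138,0]]'|r
python3 -m inch '[[50,0,13,0,0],[50,0,13,0,0],[50,0,13,0,0],[50,0,13,0,0],[50,0,13,0,0]]'|r
python3 - <<'E'
from h import *
snap('wrist','w4'); a=cv2.imread('pics/w4.png')[110:230,80:450]; cv2.imwrite('pics/w4b.png',cv2.resize(a,(740,240),interpolation=cv2.INTER_CUBIC))
E
```

```text
28.80 s=-47.7 x=0.8 z=62.6 f=-0.2 fx=0.4 fz=-0.5 op=48.9
29.60 s=-47.5 x=2.2 z=204.0 f=-0.4 fx=0.6 fz=0.3 op=50.1
30.10 s=-34.4 x=1.6 z=203.0 f=0.5 fx=0.0 fz=-0.1 op=49.8
```

View pics/w4b.png

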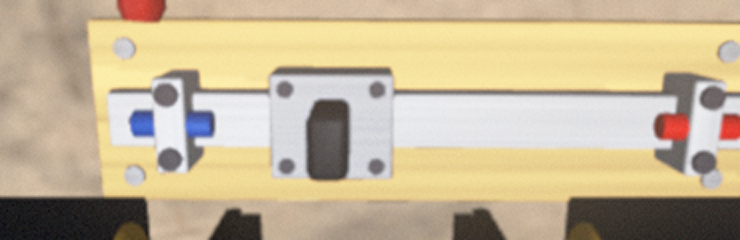

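The carriage (centre ~332,125) stands clear of both stops, about 52 mm to the blue side of the middle, and the fingers are well clear of it.

```bash
python3 -c "
from rig import bot
print(bot.hand_in(), bot.read_state()['time_s'])"
```

```text
the job is handed in; nothing more can be done
the job is handed in; nothing more can be done
```

I pressed the carriage gently on the blue stop, slid it all the way across to press gently on the red one, and parked it on the tight spot. I handed the job in at about 30 s of the 61 s allowed. The wrist read about 10 N on each bumper, including about 2 N of drag.

- **Where it drags most:** the blue side, level at about 6–7 N with peaks near 8 N while climbing on. The spot on the red side read only about 3 N. Normal drag was about 2 N.
- **Where it is parked:** at the centre of the tight level, about 52 mm from the rail's middle towards blue. I crossed that spot twice towards blue and once back. I then parked from the blue side, and all of these passes agree on the centre to within 1–2 mm.
- **After letting go:** the tool force was about zero, the arm is about 14 cm above where it gripped, and a wrist picture shows the carriage where I left it.

**Readings that disagreed:**
- **Drag forces:** all the drag levels came out below the stated figures (6–7 N against 8–12 N, and about 3 N against 4–6 N). The roughly 2:1 ratio still makes blue clearly the tighter spot.
- **Downward pull:** a steady downward pull of about 8 N appeared on the gripper after the fast return and vanished on release.

I took no final picture of the tin, plane or mug. The arm's path stayed clear of them, and the wrist showed no contact with anything else at any of my readings.

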